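# Snug the adjustable wrench on the pump nut and turn it

### The job

The big adjustable wrench is already set on the pump's shaft nut, but its jaw is still loose. Roll its worm until the jaw is closed snugly on the nut, and only then swing the handle to give the nut an eighth of a turn (45 degrees) clockwise seen from above, and let go.

Things in the scene. Friction and masses are not known exactly. Their poses are not given: they have to be found in the camera images.
- worm_top (a point): Top middle of the knurled worm (24 mm diameter, 32 long, axis level) of the big steel wrench on the pump's hex nut; not the small loose wrench. 88 mm above the table, 5.5 above the flat head. x: away from the nut to the handle end; y: along the worm; z up. Nut axis at x = -52, y = +7 mm; the 22 mm shaft end stands 8 mm above this point. Pressed, the wrench dips 1 mm per 2.5 N, 4 mm at most.
- worm (a joint): Turn of the worm, rad; 0 = jaw 5.5 mm off the nut, +1 rad closes it 1.6 mm; starts 0.3 to 1.5, snug and stopped at 3.4 to 3.9. Closed fingertips pressed on its top with 5 to 7 N and dragged over it in worm_top's +x (towards the handle end) roll it closed, about 1 rad per 20 mm stroke; -x opens. It stays as left, so strokes add up; once snug the finger just slides over it.
- handle_mid (a point): Middle of the same wrench's flat handle, half-way up, 180 mm from the nut axis and 76 mm above the table. x along the handle to its end, z up. Handle 30 mm wide, 12 thick, straight from 70 mm nearer the nut to 120 further out, free air beneath. The wrench swings about the nut's vertical axis; clockwise from above moves this point in -y. A push of 3 N here turns wrench and nut.
- nut (a joint): Turn of the steel hex nut (36 mm across flats, on top of the round aluminium pump housing) about its vertical axis, rad, clockwise from above positive, 0 at the start. With the jaw snug the wrench first takes up 0 to 4 degrees of play. Nut and wrench stay where they are left.

How it is judged:
On the way, in this order (a step that is already met when the one before it is completed fails the run):
1. the jaw is closed snugly on the nut (worm past 2.9 rad, jaw within 1 mm), the nut not yet turned (value of joint worm above 2.9 rad and value of joint nut below 0.15 rad), for 0.2 s.
2. the nut is turned at least 33 degrees clockwise with the snug wrench (value of joint nut above 0.58 rad and value of joint worm above 2.9 rad), for 0.2 s.
At the end, for the whole second after the job is handed in: The nut has been turned 45 degrees clockwise (33 to 57 degrees), is at rest, and the wrench's jaw is still snug on it (worm past 2.9 rad, within 1 mm) (all of step 2 and value of joint nut below 1 rad and velocity of joint nut below 0.05 rad/s); the robot touches nothing.
It fails at once if the nut is turned more than 11 degrees while the jaw is loose (value of joint nut above 0.2 rad and value of joint worm below 2.9 rad).
It also fails if it takes over 58 s, if anything falls off the work surface, if the arm or the gripper's body presses on something with over 40 N, if the wrist force passes 120 N, or if a joint passes its speed limit or range.

### The arm

A 6-joint arm with a two-finger parallel gripper is mounted at the origin on the work surface. World frame = base frame: x ahead of the robot, y to its left, z up, the work surface at z = 0. Lengths are in m, angles in rad, forces in N, time in s.
With the tool pointing down it reaches from about 0.3 to 0.85 m from the base axis. Payload 4.2 kg.
Tool frame: the origin (TCP) lies at the very end of the fingers, on their centre line; the grasp point (between the pads) lies 19 mm behind it; z points along the fingers, x is the direction in which the jaws open and shut, and the axes are right-handed (so a half turn about z gives the same grasp; the last joint's range is limited). The gripper opens to 91 mm and grips with 3 to 60 N. Pads are 32 mm wide; open, the fingers measure 118 mm over their backs; the gripper's body (76 mm by 178 mm) begins 60 mm behind the grasp point.
Start: joints at [1.168, 0.32, 1.565, -0, 1.257, -0.02], TCP at [0.215, 0.533, 0.214] pointing down, gripper open.
Joint ranges: [-3.11, 3.11], [-0.84, 2.01], [0.21, 2.61], [-1.34, 4.49], [0.05, 2.63], [-2.56, 2.56]. Speed limits (rad/s): [2.57, 2.57, 3.14, 3.14, 3.14, 3.14].

### API

Orientations are given as a unit quaternion [w, x, y, z].
In Python, from plant import r, claw, solver, state, vision, order gives the robot as it stands. Calls block until the motion is done:
- r.move_pose(position, orientation): joint-space move of the TCP to a pose.
- r.move_l(position, orientation=None, v=0.15): straight line of the TCP; orientation=None keeps the orientation; v is the mean speed in m/s.
- r.move_j(angles): joint-space move.
- claw.gripper_to(opening, newtons=None): finger opening in m; newtons is the grip in N (None keeps the last); returns when the fingers have stopped.
- r.pause(seconds).
- solver.solve_ik(position, orientation): joint angles nearest the present ones, or None.
- state(): the state.
- vision.get_image(name): name is "scene" or "top" or "wrist"; returns a dict with "pixels" (480x640x3 uint8, blue, green, red), "vertical_fov" (degrees; the focal length in pixels is half the picture's height over the tangent of half this angle, whatever the lens; pixels are square), "cx", "cy" (the principal point, pixels), "world_to_cam" (4x4, takes a point from world to camera coordinates); the wrist camera has in their place "T_tool_cam" (4x4, takes a point from camera to tool coordinates, whose origin is the TCP and whose axes are the tool frame's). Camera axes: x right, y down, z forward; pixel columns grow to the right and rows downward; lengths in m; the calibration is good to about 2 mm. A picture is of the moment at which its call begins: read the wrist's pose just before it. There is no depth.
A pose or a line that the arm cannot do raises r.MotionError and nothing moves.
- order.finish_job(): hands the job in, once; it reports no verdict.
The state is a dict: "clock": time; "joint_pos": joint angles; "qvel": joint speeds; "tau": joint torques, N m; "position": TCP position; "eef_rot": TCP orientation; "wrist_force": force on the tool from outside, world axes, zero at the start; "moment": the same for the moment, N m; "width": finger opening in m.
Only numpy, scipy, OpenCV 4.12 (cv2) and the standard library are available. Lean on these libraries where they do the work, as an engineer would, in place of code of your own. Each camera call takes 0.05 s, during which the arm holds its last target. There are 200 camera calls.

## Working session

There is one attempt and no reset: what is moved stays moved. The work goes in short steps, each a Python script; the robot and the scene stay as the last script left them, time stands still between calls to the robot, and variables do not carry over. Pictures are saved under pics/ and viewed, about 8 in all and at most 12, crops included, and the job is handed in when it is done.

```bash
ls; mkdir -p pics
python3 - <<'E'
from plant import r, claw, solver, state, vision, order
import cv2,numpy as np
for n in ("scene","top"):
    im=vision.get_image(n); cv2.imwrite(f"pics/{n}0.png",im["pixels"])
    print(n,im["vertical_fov"],im["cx"],im["cy"]); print(np.round(im["world_to_cam"],3))
print(state())
E
```

```text
pics
scene 46.8538285200018 318.66532650409783 245.84805251924695
[[-0.296  0.955  0.002  0.115]
 [ 0.651  0.203 -0.731 -0.333]
 [-0.699 -0.215 -0.682  1.185]
 [ 0.     0.     0.     1.   ]]
top 49.83706986241788 318.64993954356737 227.8118145712524
[[-0.013 -0.999  0.04   0.042]
 [-0.981  0.005 -0.192  0.614]
 [ 0.192 -0.042 -0.981  0.67 ]
 [ 0.     0.     0.     1.   ]]
{'clock': 0.1, 'joint_pos': array([ 1.16797415e+00,  3.20214319e-01,  1.56552809e+00,  1.20696117e-05,
        1.25737571e+00, -2.00053517e-02]), 'qvel': array([ 0.00151687,  0.00141658, -0.00217581,  0.00080473,  0.00019023,
        0.00143169]), 'tau': array([ 8.73824865e-04, -4.13325584e+01, -2.32510525e+01,  7.31764734e-02,
        4.21933341e-02, -6.29861142e-05]), 'position': array([0.21461135, 0.53298142, 0.21322342]), 'eef_rot': array([ 4.09329065e-04,  8.28715133e-01,  5.59670122e-01, -6.43614257e-04]), 'wrist_force': array([ 0.3190329 , -0.49116546,  0.12443578]), 'moment': array([ 0.00862417,  0.05796155, -0.04000862]), 'width': 0.0912740937937833}
```

View pics/top0.png

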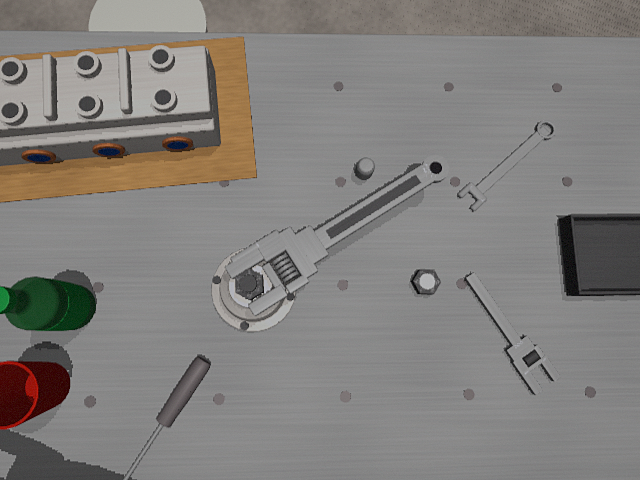

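View pics/scene0.png

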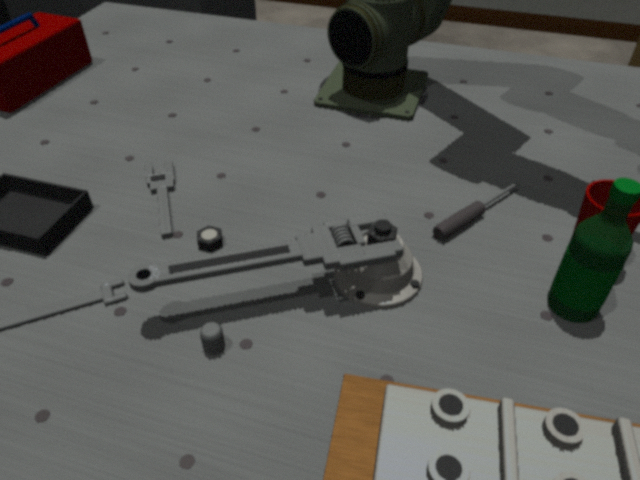

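The top view shows the nut and shaft at about (249,286), the worm at (286,267) and the handle-end hole at (435,168). In the scene view the worm is at about (343,233) and the shaft at (381,228). I'll compute the positions, then look closely with the wrist camera.

```bash
cat > h.py <<'E'
from plant import r, claw, solver, state, vision, order
import cv2,numpy as np
from scipy.spatial.transform import Rotation as R
def rot(q): return R.from_quat(q,scalar_first=True).as_matrix()
def tooldown(yaw):  # tool x axis at yaw, z down
    x=np.array([np.cos(yaw),np.sin(yaw),0]); z=np.array([0,0,-1.]); y=np.cross(z,x)
    return R.from_matrix(np.c_[x,y,z]).as_quat(scalar_first=True)
def ray(px,im,z,T=None):
    f=240/np.tan(np.radians(im["vertical_fov"])/2)
    d=np.array([(px[0]-im["cx"])/f,(px[1]-im["cy"])/f,1])
    C=np.linalg.inv(im["world_to_cam"]) if T is None else T
    o=C[:3,3]; d=C[:3,:3]@d; return o+d*(z-o[2])/d[2]
def wristT(im,s):
    T=np.eye(4); T[:3,:3]=rot(s["eef_rot"]); T[:3,3]=s["position"]; return T@im["T_tool_cam"]
E
python3 - <<'E'
from h import *
im=vision.get_image("top")
n=ray((249,286),im,.096); w=ray((286,267),im,.088); e=ray((435,168),im,.082)
print(n,w,e); s=ray((381,228),vision.get_image("scene"),.096); print(s, ray((343,233),vision.get_image("scene"),.088), ray((144,277),vision.get_image("scene"),.082))
d=(e-n)[:2]; print(np.degrees(np.arctan2(d[1],d[0])),np.linalg.norm(d),np.linalg.norm((w-n)[:2]))
im=vision.get_image("wrist"); print(im["vertical_fov"],im["cx"],im["cy"],np.round(im["T_tool_cam"],3))
a=np.arctan2(d[1],d[0])
for yaw in (a,a+np.pi/2,a-np.pi/2,a+np.pi): print(yaw,solver.solve_ik([w[0],w[1],.2],tooldown(yaw)))
E
```

```text
[0.53070197 0.12962563 0.096     ] [0.55607616 0.08174429 0.088     ] [ 0.69518027 -0.1278051   0.082     ]
[0.5437477  0.13185832 0.096     ] [0.55886851 0.08571733 0.088     ] [ 0.70045533 -0.12314205  0.082     ]
-57.4245743586119 0.3054892657044124 0.05418922848088965
60.41321494996658 320.3681921608246 241.52712129254067 [[ 1.    -0.    -0.001 -0.   ]
 [ 0.     0.962  0.273 -0.077]
 [ 0.001 -0.273  0.962 -0.172]
 [ 0.     0.     0.     1.   ]]
-1.0022478941140887 [ 1.25494442e-01  3.08460054e-01  1.61715963e+00 -4.44089210e-16
  1.21597297e+00  1.12774234e+00]
0.5685484326808079 [ 1.25494442e-01  3.08460054e-01  1.61715963e+00 -4.44089210e-16
  1.21597297e+00 -4.43053991e-01]
-2.573044220908985 None
2.1393447594757045 [ 1.25494442e-01  3.08460054e-01  1.61715963e+00 -4.44089210e-16
  1.21597297e+00 -2.01385032e+00]
```

Run:
```python
from h import *
a=-1.0; ux=np.array([np.cos(a),np.sin(a)]); q=tooldown(a+np.pi/2)
w=np.array([.557,.083])
s=state(); 
r.move_l([.215,.533,.40],v=.3)
p=w+.04*ux
r.move_pose([p[0],p[1],.40],q)
r.move_l([p[0],p[1],.18],v=.3)
claw.gripper_to(0,20)
r.pause(.2)
s=state(); im=vision.get_image("wrist"); cv2.imwrite("pics/w1.png",im["pixels"])
np.savez("w1.npz",T=wristT(im,s)); print(s["clock"],s["position"],s["width"],s["wrist_force"])
```

```text
5.7333 [0.57859392 0.04935971 0.17999411] 0.0005314449156184261 [ 0.54013962 -0.64745787 -0.20855716]
```

View pics/w1.png

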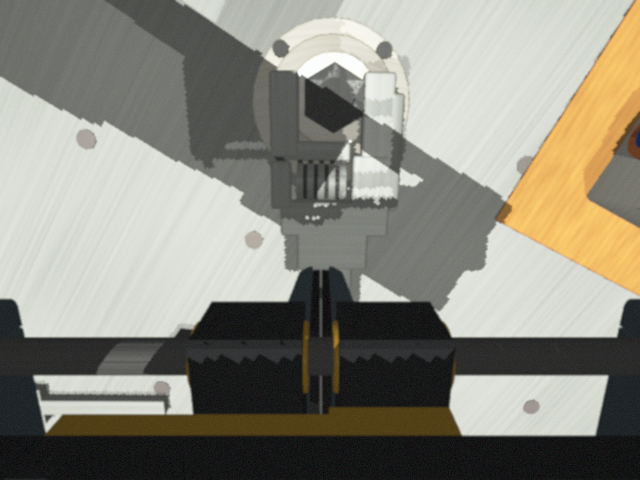

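The wrist view shows the worm at about (322,181), the nut and shaft near (333,105), and the handle running almost straight down the picture. I'll enlarge that area for precise pixels.

Run:
```python
import cv2,numpy as np
im=cv2.imread("pics/w1.png")[50:280,240:440]
im=(255*(im/255.)**.5).astype(np.uint8)
cv2.imwrite("pics/w1c.png",cv2.resize(im,None,fx=2.6,fy=2.6,interpolation=cv2.INTER_CUBIC))
```

```text
(no output)
```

View pics/w1c.png

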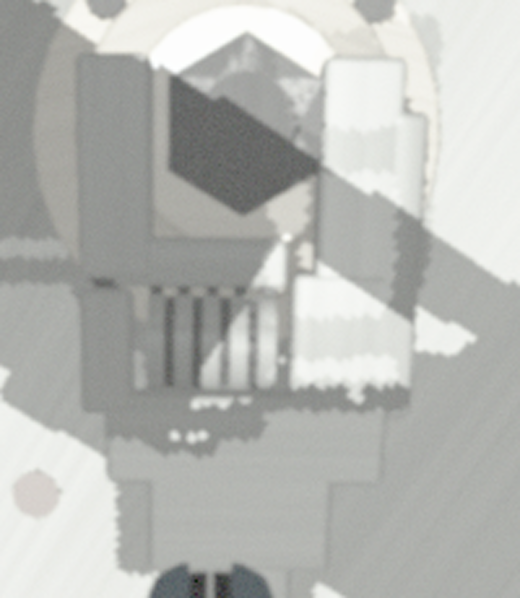

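Run:
```python
from h import *
im=vision.get_image("wrist"); T=np.load("w1.npz")["T"]
w=ray((321.5,181.2),im,.088,T); print("worm",w)
for z in (.085,.09): print("nut",z,ray((334.2,97.7),im,z,T))
hole=np.array([.696,-.126])
n=ray((334.2,97.7),im,.088,T)[:2]
d=hole-n; a=np.arctan2(d[1],d[0]); print(a, "from worm", w[:2]-n, "pred", R.from_euler('z',a).as_matrix()[:2,:2]@[.052,-.007])
a=-1.005; q=tooldown(a+np.pi/2); ux=np.array([np.cos(a),np.sin(a)])
p=w[:2]-.011*ux
r.move_l([*p,.12],q,v=.2); r.move_l([*p,.095],v=.1); r.pause(.2)
s=state(); f0=s["wrist_force"]; print(s["clock"],s["position"],f0)
for z in np.arange(.090,.082,-.001):
    r.move_l([*p,z],v=.05); r.pause(.1); s=state(); print(z,s["position"][2],np.round(s["wrist_force"]-f0,2))
    if s["wrist_force"][2]-f0[2]>4.5: break
print(s["clock"])
```

```text
worm [0.55665194 0.08469101 0.088     ]
nut 0.085 [0.53583061 0.13148028 0.085     ]
nut 0.09 [0.53586056 0.13114956 0.09      ]
-1.0140150820961151 from worm [ 0.02080336 -0.04659084] pred [ 0.02153701 -0.04784514]
6.9833 [0.55142504 0.09390958 0.09581003] [ 0.82357472  0.83543855 -0.43499706]
0.09 0.08996382583393614 [ 0.01 -1.52  1.  ]
0.089 0.08901766723475217 [-1.07 -0.39  0.1 ]
0.088 0.0879883711856949 [-1.43 -0.75  0.61]
0.087 0.0869983087040504 [-1.08 -0.47  0.04]
0.086 0.08599208596063676 [-1.11 -0.97  0.63]
0.08499999999999999 0.08499615306072511 [ 0.17 -0.6  -0.03]
0.08399999999999999 0.08413664060341527 [-0.46 -0.25  1.52]
0.08299999999999999 0.08317942822264607 [-1.91 -0.96  2.86]
9.7833
```

Run:
```python
from h import *
w=np.array([.5567,.0847]); a=-1.01; q=tooldown(a+np.pi/2); ux=np.array([np.cos(a),np.sin(a)])
s=state(); r.move_l([*s["position"][:2],.094],v=.1)
r.move_l([*w,.094],q,v=.1); r.pause(.1)
f0=np.mean([ (r.pause(.02),state()["wrist_force"])[1] for _ in range(5)],0)
for z in np.arange(.0885,.0835,-.001):
    r.move_l([*w,z],v=.05); r.pause(.05)
    f=np.mean([ (r.pause(.02),state()["wrist_force"])[1] for _ in range(4)],0)-f0
    print(z,state()["position"][2],np.round(f,2))
    if f[2]>5: break
print(state()["clock"])
```

```text
0.0885 0.08842598193133328 [-0.44 -0.23 -0.11]
0.0875 0.08753922089263347 [-0.28 -0.    0.3 ]
0.0865 0.0864910469219076 [-0.13 -0.09  0.22]
0.08549999999999999 0.0854666311054601 [-0.56 -0.08  0.08]
0.08449999999999999 0.08449842250342648 [-0.44 -0.58  0.09]
12.325
```

Run:
```python
from h import *
w=np.array([.5567,.0847])
f0=np.array([.4,.4,-.3])
for z in np.arange(.0840,.0770,-.0007):
    r.move_l([*w,z],v=.05)
    f=np.mean([ (r.pause(.02),state()["wrist_force"])[1] for _ in range(4)],0)
    print(round(z,4),state()["position"][2],np.round(f,2))
    if f[2]>5: break
s=state();im=vision.get_image("wrist"); cv2.imwrite("pics/w2.png",im["pixels"])
print(state()["clock"])
```

```text
0.084 0.08409296263116108 [-0.13 -0.46  0.4 ]
0.0833 0.08344466128932096 [-0.1   0.45  1.55]
0.0826 0.08274236657249495 [-0.44 -0.18  3.01]
0.0819 0.08207553614393481 [-0.76 -0.09  4.35]
0.0812 0.08142353312801422 [-1.2  -0.27  4.9 ]
0.0805 0.0809010544993064 [-1.11 -0.43  6.06]
14.275
```

View pics/w2.png

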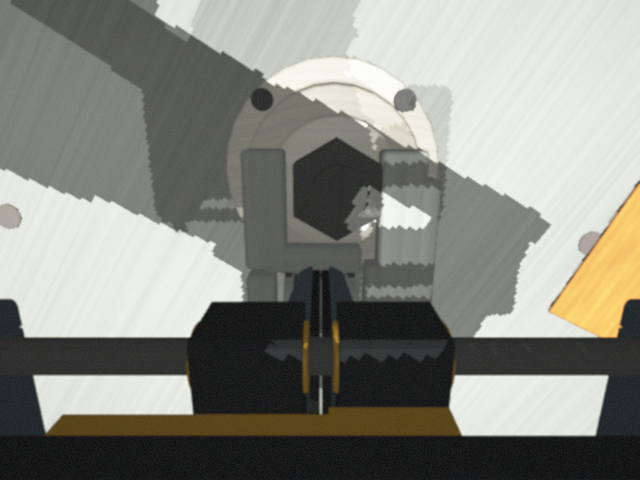

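The fingertips press on the worm at 6 N, with contact near z = 0.0837. The left jaw still shows a gap to the nut (jaw edge at column 284, nut at 294). Now the strokes.

```bash
cat >> h.py <<'E'
W=np.array([.5567,.0847]); A=-1.01; Q=tooldown(A+np.pi/2); UX=np.array([np.cos(A),np.sin(A)])
def at(x,z,v): r.move_l([*(W+x*UX),z],Q,v=v)
def ft(): return np.round(state()["wrist_force"],1)
def stroke(x0,x1,zp):
    at(x0,.088,.15); at(x0,zp,.05); r.pause(.05); f=[ft()]
    for x in np.linspace(x0,x1,4)[1:]: at(x,zp,.05); f.append(ft())
    at(x1,.088,.1); print(*f,state()["clock"])
E
python3 - <<'E'
from h import *
at(.011,.0803,.04); print(ft()); at(.011,.088,.1)
for _ in range(2): stroke(-.011,.011,.0803)
at(.03,.12,.2); r.pause(.1)
im=vision.get_image("wrist"); p=im["pixels"][60:360,180:500]; p=(255*(p/255.)**.6).astype(np.uint8)
cv2.imwrite("pics/w3.png",cv2.resize(p,None,fx=2,fy=2,interpolation=cv2.INTER_CUBIC))
E
```

```text
[-0.5  0.3  6.2]
[ 0.4 -1.2  1.9] [-0.   0.1  6.9] [-1.1  0.3  6.6] [-1.3 -0.1  5.9] 16.75
[-0.1  0.7  5.1] [-1.3  2.2  5.2] [-1.2  1.1  5. ] [-1.5  0.7  5.4] 18.55
```

View pics/w3.png

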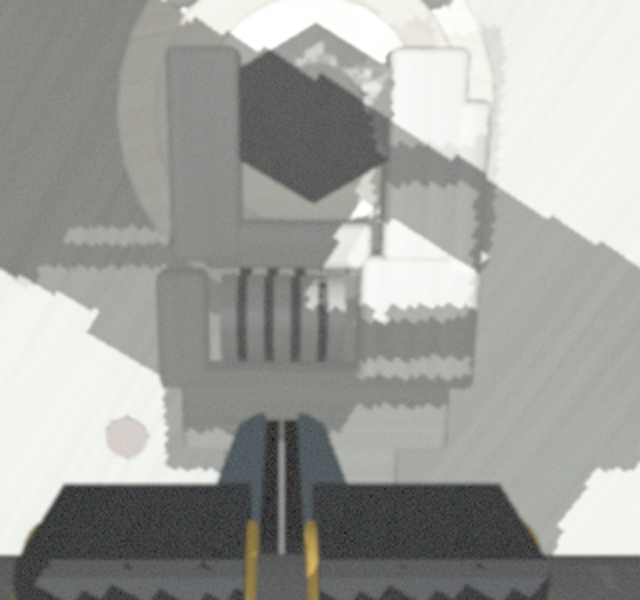

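The left jaw edge (crop column 240) has closed up to the nut flat, so the worm rolls as expected. I'll add three more strokes to make it fully snug; once it is, they only slide.

Run:
```python
from h import *
for _ in range(3): stroke(-.011,.011,.0800)
at(.03,.12,.2); r.pause(.1)
s=state(); im=vision.get_image("wrist"); np.savez("w4.npz",T=wristT(im,s)); p=im["pixels"][60:360,180:500]; p=(255*(p/255.)**.6).astype(np.uint8)
cv2.imwrite("pics/w4.png",cv2.resize(p,None,fx=2,fy=2,interpolation=cv2.INTER_CUBIC))
t=vision.get_image("top"); print(ray((364,160),t,.02),ray((425,282),t,.02), ray((470,275),t,.01))
print(state()["clock"])
```

```text
[0.4 0.2 3.9] [-1.4  1.4  6.4] [-1.5  2.2  6.6] [-1.5  1.2  6.3] 21.0417
[-0.1  1.1  5.2] [-2.6  1.7  5.8] [-1.   0.9  5.3] [-0.7  1.5  5.7] 22.85
[-0.1  0.4  4.4] [-0.8  1.4  6.6] [-1.   1.   5.2] [-1.3  1.1  5.7] 24.6583
[ 0.72769495 -0.03613351  0.02      ] [ 0.54036395 -0.12057451  0.02      ] [ 0.5510687  -0.19161979  0.01      ]
25.1917
```

View pics/w4.png

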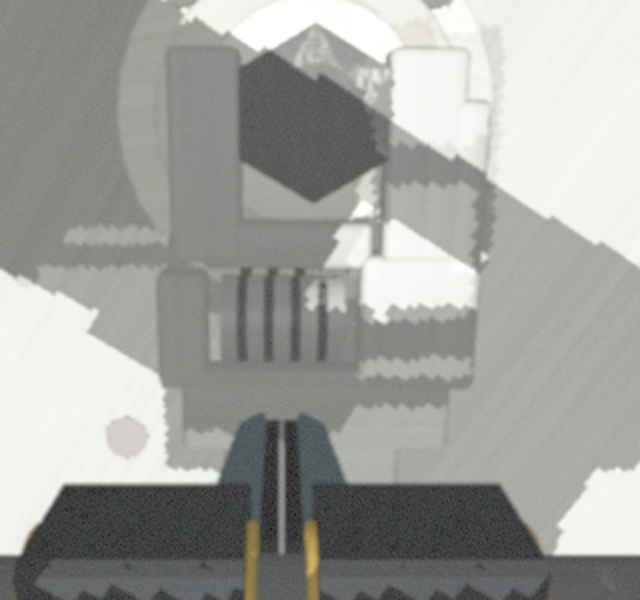

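w4 matches w3 even after three more strokes. The jaw sits against the nut flat at column 240 and the worm stripes haven't moved, so the jaw is snug. Next is the swing.

```bash
cat >> h.py <<'E'
N=np.array([.5355,.132]); H0=-1.01
def hp(th,off,rad=.18):   # th: clockwise swing; off: +y side of handle
    b=H0-th; return N+rad*np.array([np.cos(b),np.sin(b)])+off*np.array([-np.sin(b),np.cos(b)]), tooldown(b+np.pi/2)
E
python3 - <<'E'
from h import *
p,q=hp(0,.050); r.move_l([*p,.12],q,v=.2); r.move_l([*p,.060],q,v=.15); r.pause(.15)
f0=state()["wrist_force"]; print(f0,state()["clock"])
for off in np.arange(.034,.012,-.0015):
    p,q=hp(0,off); r.move_l([*p,.06],q,v=.05); r.pause(.04); f=state()["wrist_force"]-f0
    t=f[:2]@[-np.sin(H0),np.cos(H0)]; print(round(off,4),round(t,2))
    if t>2.2: break
print(off,state()["clock"])
E
```

```text
[ 0.93682209  0.16950618 -0.28584223] 26.6083
0.034 -1.67
0.0325 -2.08
0.031 -0.53
0.0295 -1.07
0.028 -1.46
0.0265 -1.14
0.025 -0.9
0.0235 -1.35
0.022 0.09
0.0205 1.11
0.019 1.57
0.0175 0.97
0.016 0.99
0.0145 2.15
0.013 2.21
0.012999999999999984 31.2
```

Contact was at an offset of about 22 mm. Next, arc around with that offset and check from above.

Run:
```python
from h import *
for d in (6,12,18,24,30,36,42,47):
    p,q=hp(np.radians(d),.0228); r.move_l([*p,.06],q,v=.07); print(d,ft())
r.pause(.2)
p,q=hp(np.radians(47),.045); r.move_l([*p,.06],q,v=.1); r.move_l([*p,.22],q,v=.25)
r.pause(.2); im=vision.get_image("top"); cv2.imwrite("pics/t2.png",im["pixels"]); print(state()["clock"])
```

```text
6 [ 0.5 -0.2  0.5]
12 [-0.7  0.9  0.2]
18 [ 0.7  0.1 -0.2]
24 [0.2 0.2 0.3]
30 [ 0.2 -0.3 -0.2]
36 [-0.4  0.4  0.5]
42 [-0.6  0.5 -0.5]
47 [0.7 1.1 0.6]
36.025
```

View pics/t2.png

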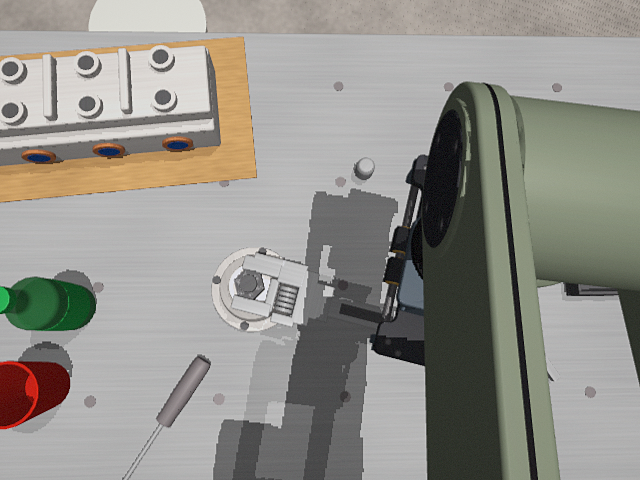

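The wrench has swung so its handle points down to the right, from the nut at (249,286) through the slot at (362,312), but the arm hides the handle end. I'll clear the arm and measure.

Run:
```python
from h import *
p=state()["position"]; r.move_l([p[0],p[1],.38],v=.3)
j=np.array(state()["joint_pos"]); j[0]+=1.0; r.move_j(j); r.pause(.2)
im=vision.get_image("top"); cv2.imwrite("pics/t3.png",cv2.resize(im["pixels"][200:420,190:490],None,fx=2.6,fy=2.6,interpolation=cv2.INTER_CUBIC)); print(state()["clock"])
```

```text
38.8167
```

View pics/t3.png

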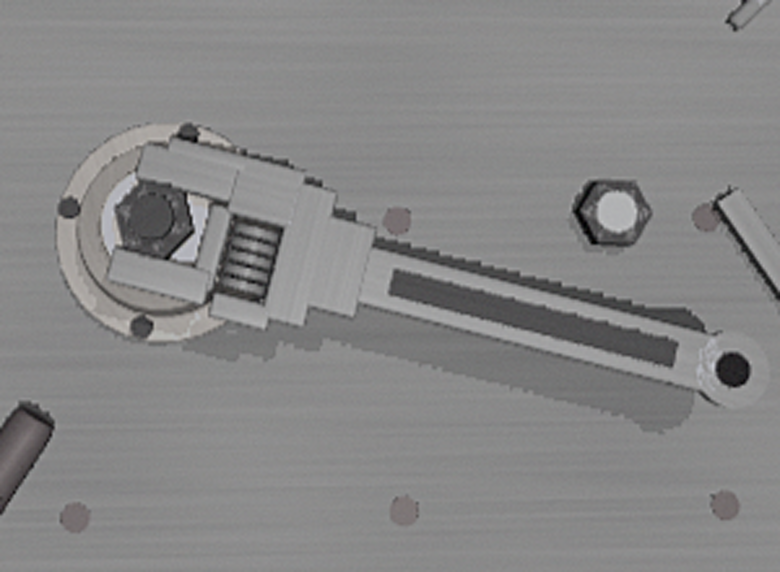

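Run:
```python
from h import *
im=vision.get_image("top")
def ang(n,e):
    d=ray(e,im,.082)-ray(n,im,.09); return np.degrees(np.arctan2(d[1],d[0]))
print(ang((249.6,283.8),(435,168)),ang((249.6,283.8),(471.5,342.3)))
s=state(); print(s["clock"],s["wrist_force"])
```

```text
-57.940665423346374 -105.16432461453292
38.8667 [ 0.45668164 -0.29890866  0.4685308 ]
```

```bash
python3 -c "
from plant import order; print(order.finish_job())"
```

```text
the job is handed in; nothing more can be done
None
```

The jaw is snug on the nut, the nut has been turned roughly 45° clockwise, and I handed the job in at about 39 s of the 58 s limit. No verdict was reported.

- **Closing the jaw:** I rolled the worm closed with one half stroke and five full strokes of 22 mm, pressing at about 5 to 7 N. The wrist pictures before and after the last three strokes were identical, with the jaw against the nut flat and the worm no longer moving. I took that as snug.
- **Turning the nut:** I pushed the handle round with closed fingertips, then backed off and moved the arm well clear. The top camera shows the wrench turned 47.2°. Allowing for 0 to 4° of play, the nut turned about 43 to 47° against the allowed 33 to 57°. The last view shows the jaw still closed on the nut. I did not measure the nut's own angle separately.
- **What disagreed:** The fingertips met the worm at a reported height of about 0.084 m instead of the stated 0.088 m. The worm still rolled and the jaw closed as expected, so I worked from the measured contact. Force readings during the swing were close to zero, within sensor noise, so the camera is the main evidence for the turn.

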